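# Find the full parts case by its weight and stack it at the bottom

## Robot

A 6-joint arm with a two-finger parallel gripper is mounted at the origin on a cart in front of the work surface, level with it; the furniture and walls round the work are solid. World frame = base frame: x ahead of the robot, y to its left, z up, the work surface at z = 0. Lengths are in m, angles in rad, forces in N, time in s.
With the tool pointing down it reaches from about 0.375 to 0.925 m from the base axis. Payload 5.7 kg.
Tool frame: the origin (TCP) lies midway between the tips of the shut fingers; the grasp point (between the pads) lies 19 mm behind it; z points along the fingers, x is the direction in which the jaws open and shut, and the axes are right-handed (so a half turn about z gives the same grasp; the last joint's range is limited). The gripper opens to 85 mm and grips with 20 to 120 N. Pads are 22 mm wide; open, the fingers measure 114 mm over their backs; the gripper's body (76 mm by 85 mm) begins 54 mm behind the grasp point. The pads swing forward as they close: fully open they stand 13 mm farther back than shut.
Start: joints at [1.138, 0.359, 1.51, -0, 1.272, -0.115], TCP at [0.187, 0.57, 0.203] pointing down, gripper open.
Joint ranges: [-2.97, 2.97], [-1.01, 2.36], [0.21, 2.38], [-0.96, 4.11], [0.2, 2.71], [-2.98, 2.98]. Speed limits (rad/s): [2.39, 2.39, 3.14, 3.14, 3.14, 3.14].

## Interface

Orientations are given as a 3x3 rotation matrix whose columns are the frame's x, y, z axes.
In Python, from cell import read_state, camera, sign_off, masks_of gives the robot as it stands.
- The arm moves only by the tool carry_out, never from a script. Its argument "moves" is a list of rows, each an object of numbers: "dx", "dy", "dz": the shift along the world's x, y, z each as a share of 0.2 m, from -1 to 1; "wx", "wy", "wz": the turn, a rotation vector about the world's x, y, z each as a share of 30 degrees, from -1 to 1. In form: [{"dx": .., "dy": .., "dz": .., "wx": .., "wy": .., "wz": ..}, ...]. A call has 1 to 12 rows; each row shifts and turns the commanded pose from where the row before left it; what a row does not reach is not made up. A row lasts 1/8 s, in which the tool goes at most 62.5 mm and 10.7 degrees, less where a joint would pass 70% of its speed; a pose out of reach is approached as far as the arm can. A call with a number of a shift or a turn outside -1 to 1 is refused whole. A call with a gripper value outside its range is refused whole. "grip" is the opening, from 0 (shut) to 1 (fully open), set as the call begins (left out, the last holds). The fingers move at their own pace and stop on an object; "grip_force" is the grip in N (left out, the last holds). Time passes only in rows, so rows that do not move let the fingers close. It gives the time, the measured TCP pose, the force and the opening at its end, in the units of the state.
- read_state(): the state, without advancing time (a new reading comes with each control period).
- camera(name): name is "scene" or "top" or "wrist"; returns a dict with "frame" (480x640x3 uint8, blue, green, red), "mtx" (3x3 intrinsics, pixels), "cam_to_world" (4x4, takes a point from camera to world coordinates). Camera axes: x right, y down, z forward; pixel columns grow to the right and rows downward; lengths in m; the calibration is good to about 2 mm. A picture is of the moment at which its call begins. There is no depth.
- sign_off(): hands the job in, once; it reports no verdict.
Trained networks look in a picture, given as the dict that the camera call returned (one of the last four; its "shot" number tells which), for a name from the list of things; names that differ only in an ending like _2 or _b are one class to them, and where a whole thing is asked for, a point or a joint stands for the part that bears it (a point fixed in the world has none). Each returns a list of dicts, best first, with "p" (0 to 1); they miss things now and then, are a little off and sometimes report something else, mostly with a low value. They report only what shows in the picture. A call takes as long as a camera call. They do not tell look-alikes from the thing itself.
- masks_of(picture, name): "mask" (480x640 bool, what is visible of it) and "position" ([column, row] in pixels, amid what is visible of it).
The state is a dict: "t": time; "joint_pos": joint angles; "joint_velocities": joint speeds; "joint_torque": joint torques, N m; "tcp_pos": TCP position; "tcp_rot": TCP orientation; "force": force on the tool from outside, world axes, zero at the start; "torque": the same for the moment, N m; "finger_gap": finger opening in m.
Only numpy, scipy, OpenCV 4.12 (cv2) and the standard library are available. Lean on these libraries where they do the work, as an engineer would, in place of code of your own. Each camera call takes 0.05 s, during which the arm holds its last target.

## Task

One of the three identical closed parts cases is full and the other two are almost empty: lift them to feel which is the full one. Seat the full case on the steel stacking base, then seat an almost empty one on top of it, cut corners over cut corners and each skirt fully home over what is below, and leave the third case standing on the bench. Keep every case upright, and do not disturb the mug, the tape measure or the tin.

Things in the scene. Friction and masses are not known exactly. Their poses are not given: they have to be found in the camera images.
- case_a_mid (a point): Centre (31 mm above the underside) of one of three outwardly identical closed grey sheet-metal parts cases, 124 x 66 mm and 62 mm high, standing upright. x: along its length to the end whose two vertical corners are cut off at 45 degrees (16 mm; the end with one small catch); z: up. Neither cases nor base start turned more than 0.4 rad from x straight ahead of the robot.
- case_b_mid (a point): Centre of the second case; size, shape and axes as the first. Nothing visible tells the cases apart: an almost empty one weighs about 0.22 kg, the full one 0.57 to 0.75 kg, the weight at the middle.
- case_c_mid (a point): Centre of the third case; size, shape and axes as the first. The case's body above the skirt is straight-sided, 114 mm along x and 56 mm wide in y, up to the flat top: grip it across the 56 mm, a little above the centre and clear of the skirt.
- case_a: First case; origin at the centre of its underside, axes as case_a_mid. Its foot is an open skirt, 124 x 66 mm outside, 3 mm wall, 10 mm deep inside, reaching 13 mm up outside. The skirt fits over the upper body of another case, or over the base's plug, with 2 mm of play all round if the cut corners lie over the cut corners.
- case_b: Second case; origin at the centre of its underside, axes as case_b_mid. A case seated on another lies 52 mm above it (centre to centre).
- case_c: Third case; origin at the centre of its underside, axes as case_c_mid.
- base: Stacking base fixed to the bench: dark steel foot plate 146 x 88 x 6 mm carrying a lighter steel plug 114 x 56 mm, 12 mm high, of the same outline as a case's upper body, its two cut corners at the +x end. Origin: centre of the underside, on the bench; z up. A case seated on it rests on the plug's top: its underside is 8 mm, its centre 39 mm above the bench.
- base_seat (a point): Centre of the top face of the base's plug, 18 mm above the bench; axes as the base.
- mug: Grey-blue mug, 85 x 115 x 88 mm, a bystander; origin: centre of its underside.
- tape: Yellow and black tape measure, 68 x 72 x 34 mm, a bystander; origin: centre of its underside.
- tin: Round blue tin, 77 mm across and 39 mm high, a bystander; origin: centre of its underside.
Things that resemble listed ones, but are neither listed nor needed, are in the scene too. What is shaped like the case_c but pink is not meant.

How it is judged:
On the way:
1. the full case is seated on the base and let go ((((z of case_a_mid in the frame of base between 0.0365 and 0.0415 m and x of case_a_mid in the frame of base between -0.004 and 0.004 m and y of case_a_mid in the frame of base between -0.004 and 0.004 m and angle between the x axis of case_a and the x axis of base, either way round below 0.09 rad and angle between the z axis of case_a and the z axis of base, either way round below 0.03 rad) and contact force between base and case_a above 4 N and contact force between the fingers and case_a below 0.1 N) or ((z of case_b_mid in the frame of base between 0.0365 and 0.0415 m and x of case_b_mid in the frame of base between -0.004 and 0.004 m and y of case_b_mid in the frame of base between -0.004 and 0.004 m and angle between the x axis of case_b and the x axis of base, either way round below 0.09 rad and angle between the z axis of case_b and the z axis of base, either way round below 0.03 rad) and contact force between base and case_b above 4 N and contact force between the fingers and case_b below 0.1 N) or ((z of case_c_mid in the frame of base between 0.0365 and 0.0415 m and x of case_c_mid in the frame of base between -0.004 and 0.004 m and y of case_c_mid in the frame of base between -0.004 and 0.004 m and angle between the x axis of case_c and the x axis of base, either way round below 0.09 rad and angle between the z axis of case_c and the z axis of base, either way round below 0.03 rad) and contact force between base and case_c above 4 N and contact force between the fingers and case_c below 0.1 N))), for 0.2 s.
At the end, for the whole second after the job is handed in: The full case sits on the base and an almost empty case on the full one: each within 4 mm of centred along and across, within 2.5 mm of fully down, turned less than 0.09 rad and tilted less than 0.03 rad against what is below. The third case stands upright on the bench. All are let go and at rest ((((z of case_a_mid in the frame of base between 0.0365 and 0.0415 m and x of case_a_mid in the frame of base between -0.004 and 0.004 m and y of case_a_mid in the frame of base between -0.004 and 0.004 m and angle between the x axis of case_a and the x axis of base, either way round below 0.09 rad and angle between the z axis of case_a and the z axis of base, either way round below 0.03 rad) and (z of case_b_mid in the frame of case_a between 0.0805 and 0.0855 m and x of case_b_mid in the frame of case_a between -0.004 and 0.004 m and y of case_b_mid in the frame of case_a between -0.004 and 0.004 m and angle between the x axis of case_b and the x axis of case_a, either way round below 0.09 rad and angle between the z axis of case_b and the z axis of case_a, either way round below 0.03 rad) and contact force between base and case_a above 6.3 N and contact force between case_a and case_b between 1 and 4 N and height (world z) of case_c_mid between 0.028 and 0.034 m and angle between case_c_mid's own z axis and vertical below 0.05 rad) or ((z of case_a_mid in the frame of base between 0.0365 and 0.0415 m and x of case_a_mid in the frame of base between -0.004 and 0.004 m and y of case_a_mid in the frame of base between -0.004 and 0.004 m and angle between the x axis of case_a and the x axis of base, either way round below 0.09 rad and angle between the z axis of case_a and the z axis of base, either way round below 0.03 rad) and (z of case_c_mid in the frame of case_a between 0.0805 and 0.0855 m and x of case_c_mid in the frame of case_a between -0.004 and 0.004 m and y of case_c_mid in the frame of case_a between -0.004 and 0.004 m and angle between the x axis of case_c and the x axis of case_a, either way round below 0.09 rad and angle between the z axis of case_c and the z axis of case_a, either way round below 0.03 rad) and contact force between base and case_a above 6.3 N and contact force between case_a and case_c between 1 and 4 N and height (world z) of case_b_mid between 0.028 and 0.034 m and angle between case_b_mid's own z axis and vertical below 0.05 rad) or ((z of case_b_mid in the frame of base between 0.0365 and 0.0415 m and x of case_b_mid in the frame of base between -0.004 and 0.004 m and y of case_b_mid in the frame of base between -0.004 and 0.004 m and angle between the x axis of case_b and the x axis of base, either way round below 0.09 rad and angle between the z axis of case_b and the z axis of base, either way round below 0.03 rad) and (z of case_a_mid in the frame of case_b between 0.0805 and 0.0855 m and x of case_a_mid in the frame of case_b between -0.004 and 0.004 m and y of case_a_mid in the frame of case_b between -0.004 and 0.004 m and angle between the x axis of case_a and the x axis of case_b, either way round below 0.09 rad and angle between the z axis of case_a and the z axis of case_b, either way round below 0.03 rad) and contact force between base and case_b above 6.3 N and contact force between case_b and case_a between 1 and 4 N and height (world z) of case_c_mid between 0.028 and 0.034 m and angle between case_c_mid's own z axis and vertical below 0.05 rad) or ((z of case_b_mid in the frame of base between 0.0365 and 0.0415 m and x of case_b_mid in the frame of base between -0.004 and 0.004 m and y of case_b_mid in the frame of base between -0.004 and 0.004 m and angle between the x axis of case_b and the x axis of base, either way round below 0.09 rad and angle between the z axis of case_b and the z axis of base, either way round below 0.03 rad) and (z of case_c_mid in the frame of case_b between 0.0805 and 0.0855 m and x of case_c_mid in the frame of case_b between -0.004 and 0.004 m and y of case_c_mid in the frame of case_b between -0.004 and 0.004 m and angle between the x axis of case_c and the x axis of case_b, either way round below 0.09 rad and angle between the z axis of case_c and the z axis of case_b, either way round below 0.03 rad) and contact force between base and case_b above 6.3 N and contact force between case_b and case_c between 1 and 4 N and height (world z) of case_a_mid between 0.028 and 0.034 m and angle between case_a_mid's own z axis and vertical below 0.05 rad) or ((z of case_c_mid in the frame of base between 0.0365 and 0.0415 m and x of case_c_mid in the frame of base between -0.004 and 0.004 m and y of case_c_mid in the frame of base between -0.004 and 0.004 m and angle between the x axis of case_c and the x axis of base, either way round below 0.09 rad and angle between the z axis of case_c and the z axis of base, either way round below 0.03 rad) and (z of case_a_mid in the frame of case_c between 0.0805 and 0.0855 m and x of case_a_mid in the frame of case_c between -0.004 and 0.004 m and y of case_a_mid in the frame of case_c between -0.004 and 0.004 m and angle between the x axis of case_a and the x axis of case_c, either way round below 0.09 rad and angle between the z axis of case_a and the z axis of case_c, either way round below 0.03 rad) and contact force between base and case_c above 6.3 N and contact force between case_c and case_a between 1 and 4 N and height (world z) of case_b_mid between 0.028 and 0.034 m and angle between case_b_mid's own z axis and vertical below 0.05 rad) or ((z of case_c_mid in the frame of base between 0.0365 and 0.0415 m and x of case_c_mid in the frame of base between -0.004 and 0.004 m and y of case_c_mid in the frame of base between -0.004 and 0.004 m and angle between the x axis of case_c and the x axis of base, either way round below 0.09 rad and angle between the z axis of case_c and the z axis of base, either way round below 0.03 rad) and (z of case_b_mid in the frame of case_c between 0.0805 and 0.0855 m and x of case_b_mid in the frame of case_c between -0.004 and 0.004 m and y of case_b_mid in the frame of case_c between -0.004 and 0.004 m and angle between the x axis of case_b and the x axis of case_c, either way round below 0.09 rad and angle between the z axis of case_b and the z axis of case_c, either way round below 0.03 rad) and contact force between base and case_c above 6.3 N and contact force between case_c and case_b between 1 and 4 N and height (world z) of case_a_mid between 0.028 and 0.034 m and angle between case_a_mid's own z axis and vertical below 0.05 rad)) and linear speed of each of case_a, case_b, case_c below 0.02 m/s and angular speed of each of case_a, case_b, case_c below 0.2 rad/s and contact force between the fingers and case_a below 0.1 N and contact force between the fingers and case_b below 0.1 N and contact force between the fingers and case_c below 0.1 N); the robot touches nothing.
It fails at once if a case is tipped by more than 0.6 rad (angle between any of case_a_mid, case_b_mid, case_c_mid's own z axis and vertical above 0.6 rad).
It fails at once if the mug, tape measure or tin is moved by more than 25 mm (distance of any of mug, tape, tin from where it was at the start of the episode above 0.025 m).
It also fails if it takes over 72 s, if anything falls off the work surface, if the arm or the gripper's body presses on something with over 40 N, if the wrist force passes 120 N, or if a joint passes its speed limit or range.

## Working session

There is one attempt and no reset: what is moved stays moved. The work goes in short steps, Python scripts to look and compute and a tool call to move; the robot and the scene stay as the last step left them, time stands still between calls to the robot, and variables do not carry over. Pictures are saved under pics/ and viewed, and the job is handed in when it is done.

Besides the shell and the picture viewer there is one more tool, called as name(argument=value, ...) on one line, values as JSON. carry_out: Moves the arm, as the interface text tells. Shift numbers are shares of 0.2 m and turn numbers shares of 30 degrees, none past 1 either way. Its arguments: {"type":"object","properties":{"moves":{"type":"array"},"grip":{"type":"number"},"grip_force":{"type":"number"}},"required":["moves"]}

```bash
mkdir -p pics; ls; python3 - <<'E'
from cell import *
import cv2
for n in ["scene","top","wrist"]:
    c=camera(n); cv2.imwrite(f"pics/{n}0.png",c["frame"]); print(n,c["mtx"].round(1).tolist(),c["cam_to_world"].round(3).tolist())
    for k in ["case_a","base","mug","tape","tin"]:
        print(k,[(round(d["p"],2),[int(v) for v in d["position"]],int(d["mask"].sum())) for d in masks_of(c,k)])
print(read_state())
E
```

```text
pics
scene [[506.3, 0.0, 324.9], [0.0, 506.3, 237.5], [0.0, 0.0, 1.0]] [[0.183, -0.839, 0.513, -0.076], [-0.983, -0.164, 0.083, -0.096], [0.014, -0.519, -0.854, 1.141], [0.0, 0.0, 0.0, 1.0]]
case_a [(0.84, [258, 221], 1349), (0.83, [189, 265], 1409), (0.79, [285, 274], 1559), (0.72, [359, 295], 1415)]
base [(0.55, [459, 289], 1882), (0.23, [372, 206], 630)]
mug [(0.8, [460, 211], 1134)]
tape []
tin [(0.93, [208, 194], 716)]
top [[497.4, 0.0, 320.1], [0.0, 497.4, 236.3], [0.0, 0.0, 1.0]] [[0.009, -0.985, 0.172, 0.342], [-1.0, -0.007, 0.01, -0.01], [-0.008, -0.172, -0.985, 1.389], [0.0, 0.0, 0.0, 1.0]]
case_a [(0.95, [253, 223], 1109), (0.94, [291, 276], 1036), (0.89, [201, 283], 1183), (0.59, [355, 280], 1040)]
base [(0.67, [441, 258], 1668)]
mug [(0.94, [438, 179], 891)]
tape [(0.62, [355, 185], 640)]
tin [(0.74, [198, 200], 670), (0.6, [356, 278], 982)]
wrist [[349.7, 0.0, 314.6], [0.0, 349.7, 243.2], [0.0, 0.0, 1.0]] [[0.312, 0.907, 0.281, 0.115], [0.95, -0.298, -0.092, 0.594], [-0.0, 0.296, -0.955, 0.374], [0.0, 0.0, 0.0, 1.0]]
case_a [(0.61, [223, 428], 19)]
base []
mug [(0.2, [220, 429], 31)]
tape []
tin []
{'t': 0.9, 'joint_pos': array([ 1.13790169e+00,  3.58813191e-01,  1.51041582e+00,  3.20015136e-05,
        1.27249837e+00, -1.15110651e-01]), 'joint_velocities': array([-7.97930336e-05, -8.76650807e-06, -6.48112255e-04,  5.70589031e-04,
        1.26173743e-04, -2.69111720e-04]), 'joint_torque': array([ 5.17806420e-04, -5.27578282e+01, -2.79047263e+01, -2.82024217e-05,
        1.38947595e-03,  2.18565970e-05]), 'tcp_pos': array([0.18746108, 0.56991881, 0.20305288]), 'tcp_rot': array([[ 3.12471203e-01,  9.49927229e-01, -8.42859356e-05],
       [ 9.49927224e-01, -3.12471211e-01, -1.09470120e-04],
       [-1.30325576e-04, -4.58592447e-05, -9.99999990e-01]]), 'force': array([-0.94751068,  0.27292446, -0.40715416]), 'torque': array([-0.01700243, -0.00569431,  0.02952869]), 'finger_gap': 0.08534733378062455}
```

View pictures.

View pics/top0.png

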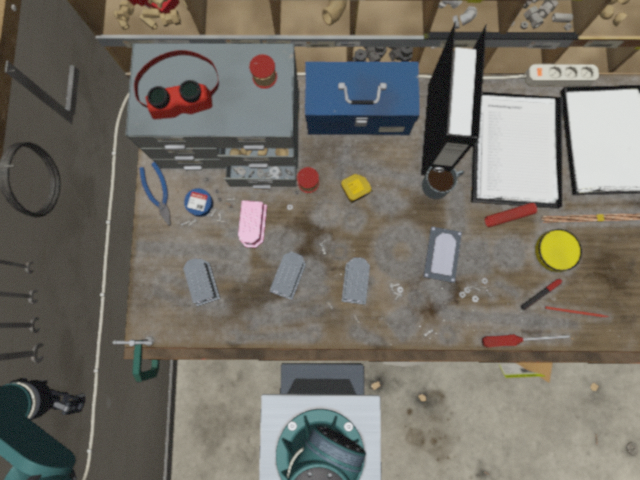

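View pics/scene0.png

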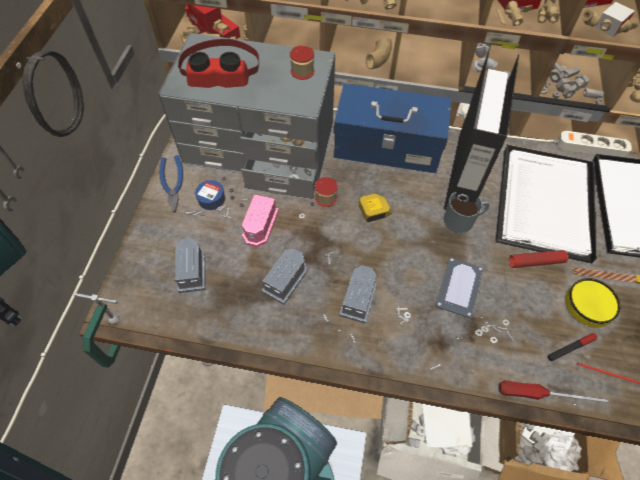

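```bash
python3 - <<'E'
import cv2
f=cv2.imread("pics/top0.png")
cv2.imwrite("pics/top0c.png",cv2.resize(f[150:350,160:420],None,fx=3,fy=3,interpolation=cv2.INTER_CUBIC))
f=cv2.imread("pics/top0.png")
cv2.imwrite("pics/top0d.png",cv2.resize(f[200:310,370:500],None,fx=5,fy=5,interpolation=cv2.INTER_CUBIC))
E
```

```text
(no output)
```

View pics/top0c.png

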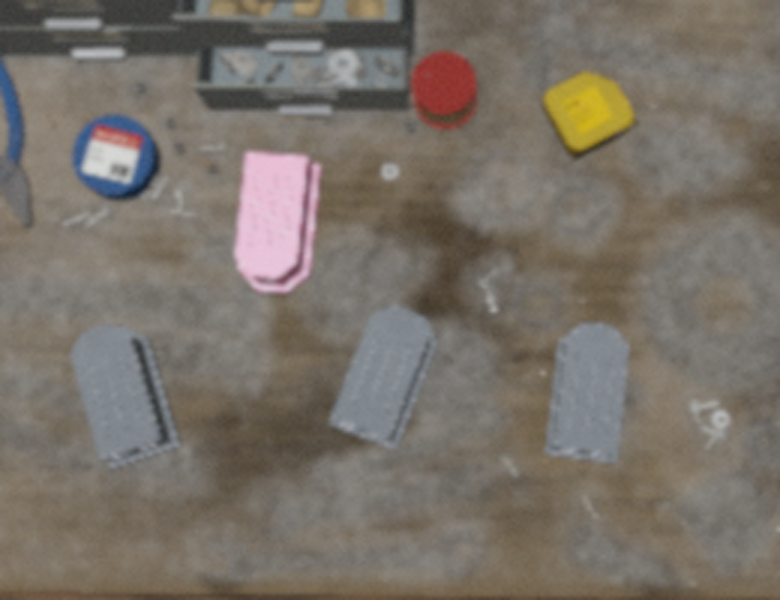

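View pics/top0d.png

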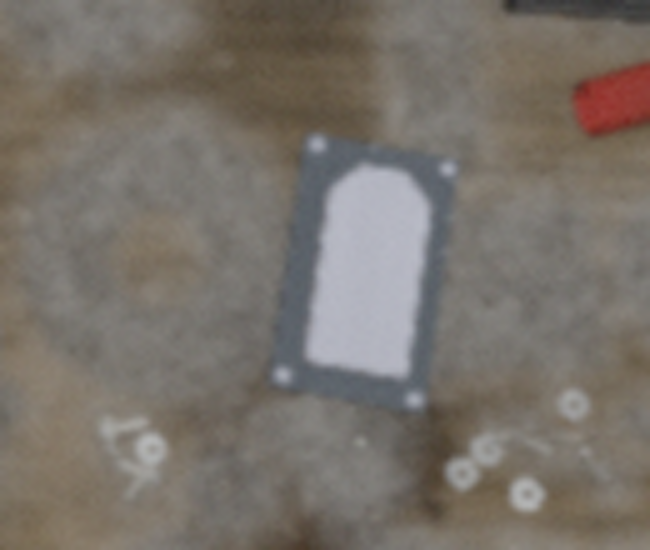

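```bash
cat > h.py <<'E'
import numpy as np, cv2
from scipy.optimize import minimize
from cell import *
def outline(hx,hy,c): return np.array([[-hx,-hy],[hx-c,-hy],[hx,-hy+c],[hx,hy-c],[hx-c,hy],[-hx,hy]])
BODY=outline(.057,.028,.016); SK=outline(.062,.033,.0189)
def prism(o,z0,z1): return np.vstack([np.c_[o,np.full(len(o),z)] for z in (z0,z1)])
CASE=[prism(SK,0,.013),prism(BODY,.013,.062)]
def rect(a,b):return np.array([[-a,-b],[a,-b],[a,b],[-a,b]])
BASE=[prism(rect(.073,.044),0,.006),prism(BODY,.006,.018)]
PLUG=[np.c_[BODY,np.full(6,.018)]]
TOP=[np.c_[BODY,np.full(6,.062)]]
def tow(P,pose,z=0):
    x,y,t=pose[:3]; c,s=np.cos(t),np.sin(t)
    return np.c_[P[:,0]*c-P[:,1]*s+x,P[:,0]*s+P[:,1]*c+y,P[:,2]+z]
def proj(c,W):
    T=np.linalg.inv(c["cam_to_world"]); q=W@T[:3,:3].T+T[:3,3]; u=q@c["mtx"].T
    return u[:,:2]/u[:,2:]
def unproj(c,uv,z):
    d=np.linalg.inv(c["mtx"])@np.array([uv[0],uv[1],1.]); R=c["cam_to_world"]; d=R[:3,:3]@d; o=R[:3,3]
    return o+d*(z-o[2])/d[2]
S=4
def sil(c,model,pose,z,roi):
    x0,y0,x1,y1=roi; im=np.zeros(((y1-y0)*S,(x1-x0)*S),np.uint8)
    for P in model:
        p=proj(c,tow(P,pose,z)); h=cv2.convexHull(((p-[x0,y0]+.5)*S-.5).astype(np.float32))
        cv2.fillPoly(im,[np.round(h*16).astype(np.int32)],255,shift=4)
    return cv2.resize(im,(x1-x0,y1-y0),interpolation=cv2.INTER_AREA)/255.
def roi_of(m,pad=12):
    ys,xs=np.nonzero(m); return max(xs.min()-pad,0),max(ys.min()-pad,0),min(xs.max()+pad,640),min(ys.max()+pad,480)
def fit(views,model,init,z=0):
    """views: list of (cam, mask)"""
    V=[(c,roi_of(m),m.astype(float)) for c,m in views]
    def cost(p):
        e=0
        for c,r,m in V:
            s=sil(c,model,p,z,r); mm=m[r[1]:r[3],r[0]:r[2]]
            e+=1-np.minimum(s,mm).sum()/np.maximum(s,mm).sum()
        return e/len(V)
    best=None
    for t in ([init[2]] if len(init)>2 else np.linspace(-.4,.4,5)):
        p0=np.array([init[0],init[1],t])
        r=minimize(cost,p0,method="Nelder-Mead",options=dict(initial_simplex=p0+np.array([[0,0,0],[.01,0,0],[0,.01,0],[0,0,.1]]),xatol=1e-5,fatol=1e-5,maxiter=300))
        if best is None or r.fun<best.fun: best=r
    return best.x,best.fun
E
python3 - <<'E'
from h import *
ct,cs=camera("top"),camera("scene")
mt,ms=masks_of(ct,"case_a"),masks_of(cs,"case_a")
bt,bs=masks_of(ct,"base"),masks_of(cs,"base")
def run(name,L1,L2,model,h):
  for d in L1:
    w=unproj(ct,d["position"],h)
    p=proj(cs,w[None])[0]
    j=min(L2,key=lambda e:np.hypot(*(np.array(e["position"])-p)))
    for v,l in (([(ct,d["mask"])],"top"),([(cs,j["mask"])],"scene"),([(ct,d["mask"]),(cs,j["mask"])],"both")):
        x,f=fit(v,model,w[:2]); print(name,[int(a) for a in d["position"]],l,(x[:2]*1000).round(1),x[2].round(3),round(f,3))
run("case",mt,ms,CASE,.04); run("base",bt[:1],bs[:1],BASE,.01)
for c,n in((ct,"top"),(cs,"scene")):
    g=c["frame"].min(2); ys,xs=np.nonzero((bt if n=="top" else bs)[0]["mask"]); m=np.zeros(g.shape,bool)
    a=slice(ys.min(),ys.max()),slice(xs.min(),xs.max()); m[a]=g[a]>140
    x,f=fit([(c,m)],PLUG,unproj(c,(xs.mean(),ys.mean()),.018)[:2]); print("plug",n,(x[:2]*1000).round(1),x[2].round(3),round(f,3),m.sum())
E
```

```text
case [355, 281] top [459.6 -97.4] -0.115 0.031
case [355, 281] scene [455.9 -96.9] -0.126 0.048
case [355, 281] both [458.7 -97.4] -0.12 0.051
case [290, 275] top [472.8  88.3] -0.36 0.044
case [290, 275] scene [470.3  89.2] -0.341 0.043
case [290, 275] both [471.6  88.7] -0.367 0.049
case [252, 221] top [616.7 192.6] -0.024 0.103
case [252, 221] scene [616.3 192.8] -0.063 0.095
case [252, 221] both [617. 193.] -0.051 0.101
case [201, 280] top [455.5 329.5] 0.334 0.033
case [201, 280] scene [451.5 330.6] 0.359 0.072
case [201, 280] both [454.6 329.5] 0.333 0.063
base [442, 254] top [ 536.1 -340.7] -0.163 0.05
base [442, 254] scene [ 531.6 -339.9] -0.188 0.033
base [442, 254] both [ 533.6 -340.1] -0.174 0.061
plug top [ 536.3 -339.6] -0.177 0.06 829
plug scene [ 531.4 -340.7] -0.185 0.058 953
```

carry_out(moves=[{"dx":0.19,"dy":-0.172,"wz":0.178},{"dx":0.19,"dy":-0.172,"wz":0.178},{"dx":0.19,"dy":-0.172,"wz":0.178},{"dx":0.19,"dy":-0.172,"wz":0.178},{"dx":0.19,"dy":-0.172,"wz":0.178},{"dx":0.19,"dy":-0.172,"wz":0.178},{"dx":0.19,"dy":-0.172,"wz":0.178},{"dz":-0.1},{}], grip=1)

```text
invalid input at $.moves[0]: expected keys dx, dy, dz, wx, wy, wz
```

```bash
cat >> h.py <<'E'
def st():
    s=read_state(); R=s["tcp_rot"]; print("t",round(s["t"],2),"tcp",(s["tcp_pos"]*1000).round(1),"phi",np.arctan2(R[1,0],R[0,0]).round(4),"tilt",R[:2,2].round(4),"F",s["force"].round(2),"T",s["torque"].round(2),"gap",round(s["finger_gap"]*1000,1)); return s
E
python3 - <<'E'
from h import *
s=st(); c=camera("wrist"); cv2.imwrite("pics/w1.png",c["frame"])
for d in masks_of(c,"case_a"):
    w=unproj(c,d["position"],.04); x,f=fit([(c,d["mask"])],CASE,w[:2]); print([int(a) for a in d["position"]],d["p"],(x[:2]*1000).round(1),x[2].round(3),round(f,3))
E
```

```text
t 1.2 tcp [187.5 569.9 203.1] phi 1.253 tilt [-0.0001 -0.0001] F [-1.   -0.2  -0.31] T [-0.03  0.02  0.01] gap 85.4
```

View pics/w1.png

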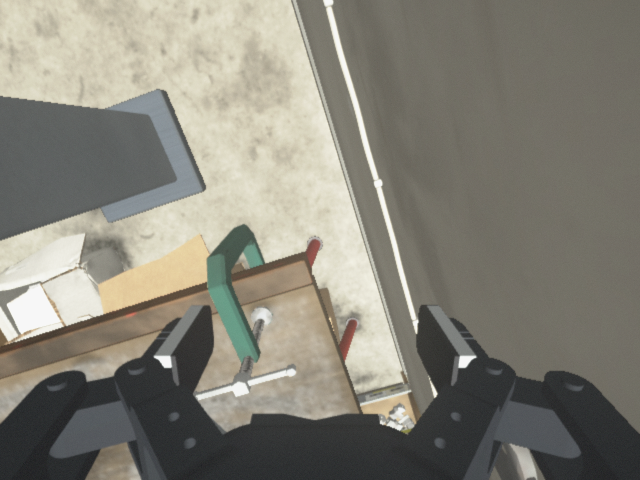

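carry_out(moves=[{"dx":0.24,"dy":-0.172,"dz":0,"wx":0,"wy":0,"wz":0.178},{"dx":0.24,"dy":-0.172,"dz":0,"wx":0,"wy":0,"wz":0.178},{"dx":0.24,"dy":-0.172,"dz":0,"wx":0,"wy":0,"wz":0.178},{"dx":0.24,"dy":-0.172,"dz":0,"wx":0,"wy":0,"wz":0.178},{"dx":0.24,"dy":-0.172,"dz":0,"wx":0,"wy":0,"wz":0.178},{"dx":0.24,"dy":-0.172,"dz":0,"wx":0,"wy":0,"wz":0.178},{"dx":0.24,"dy":-0.172,"dz":0,"wx":0,"wy":0,"wz":0.178},{"dx":0,"dy":0,"dz":0,"wx":0,"wy":0,"wz":0},{"dx":0,"dy":0,"dz":0,"wx":0,"wy":0,"wz":0}], grip=1)

```text
t: 2.42
tcp_pos: [0.5231, 0.329, 0.2028]
tcp_rot: [[-0.327, 0.945, -0.001], [0.945, 0.327, 0.0], [0.0, -0.001, -1.0]]
force: [0.6, 0.8, 0.0]
finger_gap: 0.0856
```

```bash
python3 - <<'E'
from h import *
s=st(); c=camera("wrist"); cv2.imwrite("pics/w2.png",c["frame"])
for d in masks_of(c,"case_a"):
    w=unproj(c,d["position"],.04); x,f=fit([(c,d["mask"])],CASE,w[:2]); print([int(a) for a in d["position"]],d["p"],(x[:2]*1000).round(1),x[2].round(3),round(f,3))
E
```

```text
t 2.42 tcp [523.1 329.  202.8] phi 1.9038 tilt [-0.001  0.   ] F [0.56 0.78 0.05] T [-0.01 -0.06 -0.02] gap 85.6
[161, 257] 0.97 [618.9 195.5] -0.074 0.099
[343, 140] 0.85 [452.9 331.8] 0.327 0.017
[76, 70] 0.67 [472.3  90.6] -0.35 0.019
```

View pics/w2.png

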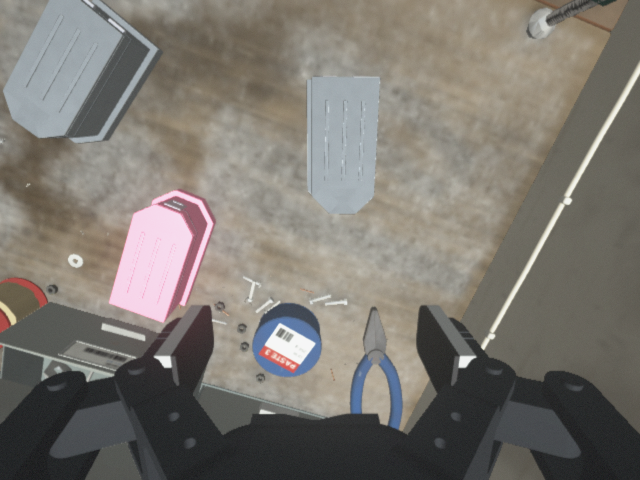

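carry_out(moves=[{"dx":-0.175,"dy":0.006,"dz":0,"wx":0,"wy":0,"wz":0},{"dx":-0.175,"dy":0.006,"dz":-0.1,"wx":0,"wy":0,"wz":0},{"dx":0,"dy":0,"dz":-0.25,"wx":0,"wy":0,"wz":0},{"dx":0,"dy":0,"dz":-0.25,"wx":0,"wy":0,"wz":0},{"dx":0,"dy":0,"dz":-0.2,"wx":0,"wy":0,"wz":0},{"dx":0,"dy":0,"dz":-0.11,"wx":0,"wy":0,"wz":0},{"dx":0,"dy":0,"dz":0,"wx":0,"wy":0,"wz":0}], grip=1)

```text
t: 3.4
tcp_pos: [0.4509, 0.3316, 0.0197]
tcp_rot: [[-0.33, 0.944, -0.004], [0.944, 0.33, -0.002], [-0.001, -0.004, -1.0]]
force: [-0.8, -0.4, 0.4]
finger_gap: 0.0855
```

carry_out(moves=[{"dx":0,"dy":0,"dz":0,"wx":0,"wy":0,"wz":0},{"dx":0,"dy":0,"dz":0,"wx":0,"wy":0,"wz":0},{"dx":0,"dy":0,"dz":0,"wx":0,"wy":0,"wz":0},{"dx":0,"dy":0,"dz":0,"wx":0,"wy":0,"wz":0}], grip=0, grip_force=50)

```text
t: 3.9
tcp_pos: [0.4543, 0.3325, 0.0229]
tcp_rot: [[-0.328, 0.945, 0.002], [0.945, 0.328, 0.002], [0.001, 0.003, -1.0]]
force: [-1.6, 1.4, 5.8]
finger_gap: 0.0546
```

```bash
python3 - <<'E'
from h import *
s=st()
E
```

```text
t 3.9 tcp [454.3 332.5  22.9] phi 1.9055 tilt [0.0024 0.0017] F [-1.6   1.4   5.85] T [0.16 0.22 0.04] gap 54.6
```

carry_out(moves=[{"dx":0,"dy":0,"dz":0.1,"wx":0,"wy":0,"wz":0},{"dx":0,"dy":0,"dz":0.2,"wx":0,"wy":0,"wz":0},{"dx":0,"dy":0,"dz":0,"wx":0,"wy":0,"wz":0},{"dx":0,"dy":0,"dz":0,"wx":0,"wy":0,"wz":0},{"dx":0,"dy":0,"dz":0,"wx":0,"wy":0,"wz":0},{"dx":0,"dy":0,"dz":0,"wx":0,"wy":0,"wz":0}])

```text
t: 4.65
tcp_pos: [0.4527, 0.3311, 0.08]
tcp_rot: [[-0.328, 0.945, -0.002], [0.945, 0.328, -0.001], [-0.0, -0.002, -1.0]]
force: [0.3, -0.1, -1.8]
finger_gap: 0.0539
```

```bash
python3 - <<'E'
from h import *
s=st(); c=camera("wrist"); s=st(); cv2.imwrite("pics/w3.png",c["frame"])
E
```

```text
t 4.65 tcp [452.7 331.1  80. ] phi 1.9053 tilt [-0.0018 -0.0011] F [ 0.33 -0.13 -1.83] T [-0.    0.03  0.02] gap 53.9
t 4.7 tcp [452.9 331.2  80.2] phi 1.9053 tilt [-0.0015 -0.001 ] F [-0.3  -0.22 -1.45] T [-0.04  0.02  0.  ] gap 54.4
```

View pics/w3.png

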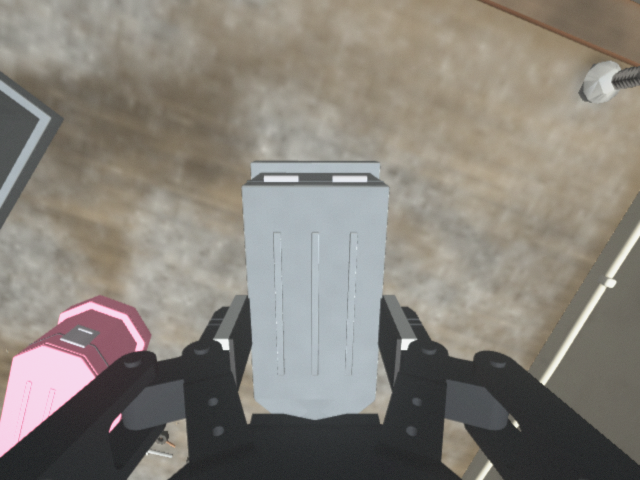

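carry_out(moves=[{"dx":0,"dy":0,"dz":-0.2,"wx":0,"wy":0,"wz":0},{"dx":0,"dy":0,"dz":-0.06,"wx":0,"wy":0,"wz":0},{"dx":0,"dy":0,"dz":-0.03,"wx":0,"wy":0,"wz":0},{"dx":0,"dy":0,"dz":0,"wx":0,"wy":0,"wz":0}])

```text
t: 5.2
tcp_pos: [0.4537, 0.3317, 0.0236]
tcp_rot: [[-0.328, 0.945, 0.0], [0.945, 0.328, 0.0], [-0.0, 0.0, -1.0]]
force: [0.3, -0.5, -2.5]
finger_gap: 0.0544
```

carry_out(moves=[{"dx":0,"dy":0,"dz":0,"wx":0,"wy":0,"wz":0},{"dx":0,"dy":0,"dz":0,"wx":0,"wy":0,"wz":0},{"dx":0,"dy":0,"dz":0,"wx":0,"wy":0,"wz":0}], grip=1)

```text
t: 5.58
tcp_pos: [0.4538, 0.3317, 0.0234]
tcp_rot: [[-0.328, 0.945, 0.001], [0.945, 0.328, 0.0], [0.0, 0.001, -1.0]]
force: [0.0, 0.9, 0.1]
finger_gap: 0.0854
```

carry_out(moves=[{"dx":0,"dy":0,"dz":0.3,"wx":0,"wy":0,"wz":0},{"dx":0,"dy":0,"dz":0.3,"wx":0,"wy":0,"wz":0},{"dx":0,"dy":0,"dz":0.3,"wx":0,"wy":0,"wz":0},{"dx":0.084,"dy":-0.267,"dz":0,"wx":0,"wy":0,"wz":-0.263},{"dx":0.084,"dy":-0.267,"dz":0,"wx":0,"wy":0,"wz":-0.263},{"dx":0.084,"dy":-0.267,"dz":0,"wx":0,"wy":0,"wz":-0.263},{"dx":0.084,"dy":-0.267,"dz":0,"wx":0,"wy":0,"wz":-0.263},{"dx":0.084,"dy":-0.267,"dz":0,"wx":0,"wy":0,"wz":-0.263},{"dx":0,"dy":0,"dz":0,"wx":0,"wy":0,"wz":0},{"dx":0,"dy":0,"dz":0,"wx":0,"wy":0,"wz":0}])

```text
t: 6.82
tcp_pos: [0.5371, 0.0647, 0.203]
tcp_rot: [[0.347, 0.938, -0.001], [0.938, -0.347, 0.001], [0.0, -0.001, -1.0]]
force: [-0.4, 0.2, -0.5]
finger_gap: 0.085
```

```bash
cat > wl.py <<'E'
from h import *
import sys
s=st(); c=camera("wrist"); cv2.imwrite(f"pics/{sys.argv[1]}.png",c["frame"])
for d in masks_of(c,"case_a"):
    w=unproj(c,d["position"],.04); x,f=fit([(c,d["mask"])],CASE,w[:2]); print([int(a) for a in d["position"]],d["p"],(x[:2]*1000).round(1),x[2].round(3),round(f,3))
E
python3 wl.py w4
```

```text
t 6.83 tcp [537.1  64.7 203. ] phi 1.2169 tilt [-0.0006  0.0005] F [-0.44  0.18 -0.47] T [ 0.02  0.04 -0.02] gap 85.0
[575, 38] 0.96 [451.9 332.5] 0.326 0.007
[127, 190] 0.93 [457.3 -96.1] -0.119 0.018
[315, 137] 0.81 [472.5  90.6] -0.354 0.014
[461, 241] 0.76 [618.6 195.2] -0.067 0.093
```

View pics/w4.png

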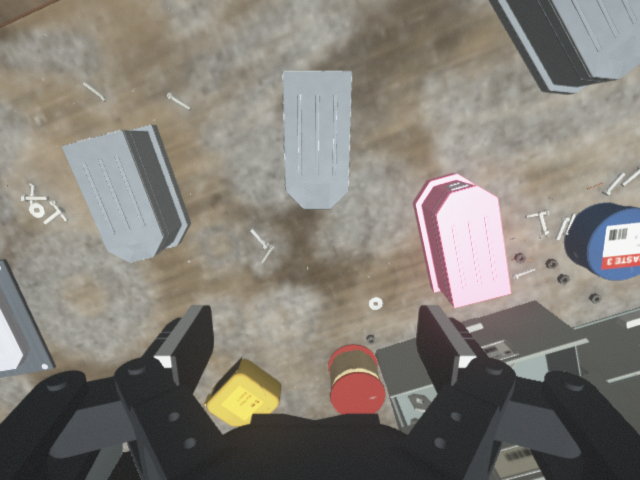

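carry_out(moves=[{"dx":-0.162,"dy":0.065,"dz":0,"wx":0,"wy":0,"wz":0},{"dx":-0.162,"dy":0.065,"dz":-0.1,"wx":0,"wy":0,"wz":0},{"dx":0,"dy":0,"dz":-0.25,"wx":0,"wy":0,"wz":0},{"dx":0,"dy":0,"dz":-0.25,"wx":0,"wy":0,"wz":0},{"dx":0,"dy":0,"dz":-0.2,"wx":0,"wy":0,"wz":0},{"dx":0,"dy":0,"dz":-0.1,"wx":0,"wy":0,"wz":0},{"dx":0,"dy":0,"dz":0,"wx":0,"wy":0,"wz":0}], grip=1)

```text
t: 7.8
tcp_pos: [0.4708, 0.0917, 0.0219]
tcp_rot: [[0.344, 0.939, -0.004], [0.939, -0.344, -0.0], [-0.001, -0.003, -1.0]]
force: [-0.3, -0.6, -0.3]
finger_gap: 0.0854
```

carry_out(moves=[{"dx":0,"dy":0,"dz":0,"wx":0,"wy":0,"wz":0},{"dx":0,"dy":0,"dz":0,"wx":0,"wy":0,"wz":0},{"dx":0,"dy":0,"dz":0,"wx":0,"wy":0,"wz":0},{"dx":0,"dy":0,"dz":0,"wx":0,"wy":0,"wz":0}], grip=0, grip_force=50)

```text
t: 8.3
tcp_pos: [0.4736, 0.0908, 0.0247]
tcp_rot: [[0.346, 0.938, 0.002], [0.938, -0.346, 0.0], [0.001, 0.002, -1.0]]
force: [-0.9, 1.2, 6.5]
finger_gap: 0.0543
```

carry_out(moves=[{"dx":0,"dy":0,"dz":0.1,"wx":0,"wy":0,"wz":0},{"dx":0,"dy":0,"dz":0.2,"wx":0,"wy":0,"wz":0},{"dx":0,"dy":0,"dz":0,"wx":0,"wy":0,"wz":0},{"dx":0,"dy":0,"dz":0,"wx":0,"wy":0,"wz":0},{"dx":0,"dy":0,"dz":0,"wx":0,"wy":0,"wz":0},{"dx":0,"dy":0,"dz":0,"wx":0,"wy":0,"wz":0}])

```text
t: 9.05
tcp_pos: [0.4717, 0.0905, 0.082]
tcp_rot: [[0.347, 0.938, -0.002], [0.938, -0.347, -0.0], [-0.001, -0.002, -1.0]]
force: [0.3, 1.0, -6.8]
finger_gap: 0.0541
```

```bash
python3 - <<'E'
from h import *
s=st(); c=camera("wrist"); s=st(); cv2.imwrite("pics/w5.png",c["frame"])
E
```

```text
t 9.05 tcp [471.7  90.5  82. ] phi 1.2168 tilt [-0.0024 -0.0002] F [ 0.29  0.99 -6.78] T [-0.02 -0.    0.01] gap 54.1
t 9.1 tcp [471.9  90.5  82.1] phi 1.2168 tilt [-0.0019 -0.0002] F [ 0.65 -0.15 -7.  ] T [ 0.06  0.   -0.04] gap 54.1
```

carry_out(moves=[{"dx":0,"dy":0,"dz":0.3,"wx":0,"wy":0,"wz":0},{"dx":0.05,"dy":-0.1,"dz":0.3,"wx":0,"wy":0,"wz":0.05},{"dx":0.1,"dy":-0.2,"dz":0,"wx":0,"wy":0,"wz":0.05},{"dx":0.12,"dy":-0.25,"dz":0,"wx":0,"wy":0,"wz":0.05},{"dx":0.12,"dy":-0.25,"dz":0,"wx":0,"wy":0,"wz":0.05},{"dx":0.12,"dy":-0.25,"dz":0,"wx":0,"wy":0,"wz":0.05},{"dx":0.1,"dy":-0.24,"dz":0,"wx":0,"wy":0,"wz":0.05},{"dx":0.08,"dy":-0.17,"dz":0,"wx":0,"wy":0,"wz":0.03},{"dx":0,"dy":0,"dz":0,"wx":0,"wy":0,"wz":0},{"dx":0,"dy":0,"dz":0,"wx":0,"wy":0,"wz":0},{"dx":0,"dy":0,"dz":0,"wx":0,"wy":0,"wz":0}], grip_force=60)

```text
t: 10.48
tcp_pos: [0.6096, -0.1997, 0.2011]
tcp_rot: [[0.179, 0.984, -0.002], [0.984, -0.179, 0.001], [0.001, -0.002, -1.0]]
force: [0.5, -0.0, -6.1]
finger_gap: 0.0535
```

```bash
cat > wb.py <<'E'
from h import *
import sys
s=st(); c=camera("wrist"); cv2.imwrite(f"pics/{sys.argv[1]}.png",c["frame"])
for d in masks_of(c,"case_a"):
    print("case",[int(a) for a in d["position"]],round(d["p"],2))
    np.save(f"pics/{sys.argv[1]}_case.npy",d["mask"]) if abs(d["position"][0]-320)<40 else 0
for d in masks_of(c,"base"):
    w=unproj(c,d["position"],.01); x,f=fit([(c,d["mask"])],BASE,w[:2]); print("base",[int(a) for a in d["position"]],round(d["p"],2),(x[:2]*1000).round(1),x[2].round(3),round(f,3))
    g=c["frame"].min(2); r=roi_of(d["mask"],0); m=np.zeros(g.shape,bool); sl=slice(r[1],r[3]),slice(r[0],r[2])
    th,_=cv2.threshold(g[d["mask"]].reshape(-1,1),0,255,cv2.THRESH_OTSU)
    m[sl]=(g[sl]>th)&d["mask"][sl]; n,l,stt,_=cv2.connectedComponentsWithStats(m.astype(np.uint8)); m=l==1+np.argmax(stt[1:,4])
    x,f=fit([(c,m)],PLUG,x); print("plug",th,(x[:2]*1000).round(1),x[2].round(3),round(f,3))
E
python3 wb.py w6
```

```text
t 10.47 tcp [ 609.6 -199.7  201.1] phi 1.3905 tilt [-0.0015  0.0009] F [ 0.46 -0.05 -6.12] T [ 0.04 -0.02  0.03] gap 53.5
case [315, 278] 0.87
case [398, 44] 0.79
base [167, 157] 0.62 [ 533.3 -339.3] -0.18 0.012
plug 172.0 [ 533.2 -339.1] -0.183 0.015
```

View pics/w6.png

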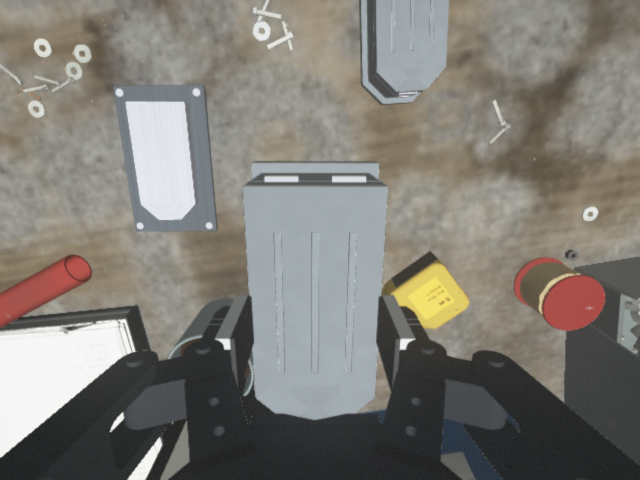

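```bash
cat > held.py <<'E'
from h import *
import sys
# fit held case in a wrist picture from rear/side edges above row 290; z free too
def heldfit(c,m,tcp,phi,R0=295):
    m=m.copy(); m[R0:]=False
    r=(200,110,440,R0)
    mm=m[r[1]:r[3],r[0]:r[2]].astype(float)
    def cost(p):
        s=sil(c,CASE,p[:3],p[3],r); return 1-np.minimum(s,mm).sum()/np.maximum(s,mm).sum()
    p0=np.array([tcp[0],tcp[1],phi-np.pi/2,tcp[2]-.0235])
    r_=minimize(cost,p0,method="Nelder-Mead",options=dict(initial_simplex=p0+np.vstack([np.zeros(4),np.diag([.005,.005,.03,.005])]),xatol=1e-5,fatol=1e-6,maxiter=600))
    return r_.x,r_.fun,cost(p0)
E
python3 - <<'E'
from held import *
c=camera("wrist"); s=st()
d=[e for e in masks_of(c,"case_a") if abs(e["position"][0]-320)<40][0]
R=s["tcp_rot"]; phi=np.arctan2(R[1,0],R[0,0])
x,f,f0=heldfit(c,d["mask"],s["tcp_pos"],phi)
print((x*1000).round(1),f,f0)
# fixed z fits
im=c["frame"].copy()
for P in CASE:
    h=cv2.convexHull(proj(c,tow(P,x,x[3])).astype(np.float32)); cv2.polylines(im,[np.round(h*16).astype(np.int32)],True,(0,0,255),1,shift=4)
cv2.imwrite("pics/held6.png",cv2.resize(im[140:440,200:440],None,fx=2.5,fy=2))
cv2.imwrite("pics/heldmask.png",cv2.resize(d["mask"].astype(np.uint8)*255,(640,480)))
E
```

```text
t 10.68 tcp [ 610.3 -200.2  201.8] phi 1.3906 tilt [-0.     -0.0001] F [-0.73 -0.46 -6.46] T [-0.03  0.03  0.03] gap 53.7
[ 609.1 -199.3 -171.   177.2] 0.009747847290743183 0.0332353152781264
```

View pics/held6.png

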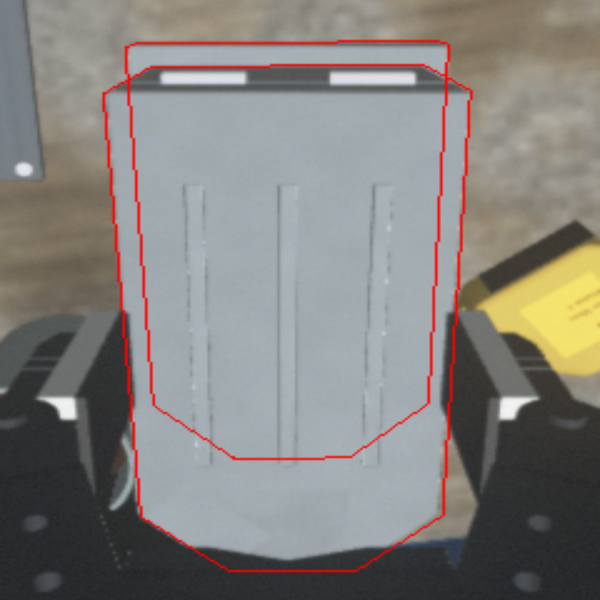

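carry_out(moves=[{"dx":-0.06,"dy":-0.1,"dz":0,"wx":0,"wy":0,"wz":-0.01},{"dx":-0.1,"dy":-0.2,"dz":0,"wx":0,"wy":0,"wz":0},{"dx":-0.1,"dy":-0.2,"dz":-0.1,"wx":0,"wy":0,"wz":0},{"dx":-0.08,"dy":-0.12,"dz":-0.2,"wx":0,"wy":0,"wz":0},{"dx":-0.04,"dy":-0.08,"dz":-0.2,"wx":0,"wy":0,"wz":0},{"dx":0,"dy":0,"dz":-0.13,"wx":0,"wy":0,"wz":0},{"dx":0,"dy":0,"dz":0,"wx":0,"wy":0,"wz":0},{"dx":0,"dy":0,"dz":0,"wx":0,"wy":0,"wz":0},{"dx":0,"dy":0,"dz":0,"wx":0,"wy":0,"wz":0}])

```text
t: 11.85
tcp_pos: [0.5357, -0.3418, 0.0775]
tcp_rot: [[0.185, 0.983, 0.003], [0.983, -0.185, -0.002], [-0.002, 0.003, -1.0]]
force: [0.2, -0.4, -6.7]
finger_gap: 0.0535
```

```bash
python3 - <<'E'
from held import *
s=st(); c=camera("wrist"); cv2.imwrite("pics/w7.png",c["frame"]); s=st()
d=[e for e in masks_of(c,"case_a") if abs(e["position"][0]-320)<40][0]
R=s["tcp_rot"]; phi=np.arctan2(R[1,0],R[0,0])
x,f,f0=heldfit(c,d["mask"],s["tcp_pos"],phi)
print((x*1000).round(1),f,f0)
for P in CASE:
    h=cv2.convexHull(proj(c,tow(P,x,x[3])).astype(np.float32))
im=c["frame"]
B=np.array([533.2e-3,-339.2e-3,-.181])
for P in BASE:
    h=cv2.convexHull(proj(c,tow(P,B)).astype(np.float32)); cv2.polylines(im,[np.round(h*16).astype(np.int32)],True,(0,0,255),1,shift=4)
cv2.imwrite("pics/w7b.png",im)
for n in("top","scene"):
    c=camera(n); im=c["frame"].copy()
    p=proj(c,np.array([[.533,-.339,.05]]))[0].astype(int)
    cv2.imwrite(f"pics/{n}7.png",cv2.resize(im[p[1]-60:p[1]+60,p[0]-60:p[0]+60],None,fx=5,fy=5,interpolation=cv2.INTER_CUBIC))
E
```

```text
t 11.85 tcp [ 535.7 -341.8   77.5] phi 1.3849 tilt [ 0.0026 -0.0023] F [ 0.23 -0.39 -6.73] T [ 0.01 -0.01  0.01] gap 53.5
t 11.9 tcp [ 535.6 -341.6   77.3] phi 1.3849 tilt [ 0.0023 -0.002 ] F [-0.73  0.44 -5.9 ] T [ 0.02 -0.02 -0.01] gap 53.9
[ 534.7 -341.3 -184.2   52. ] 0.0063364177406129985 0.027499123984178864
```

View pics/w7b.png

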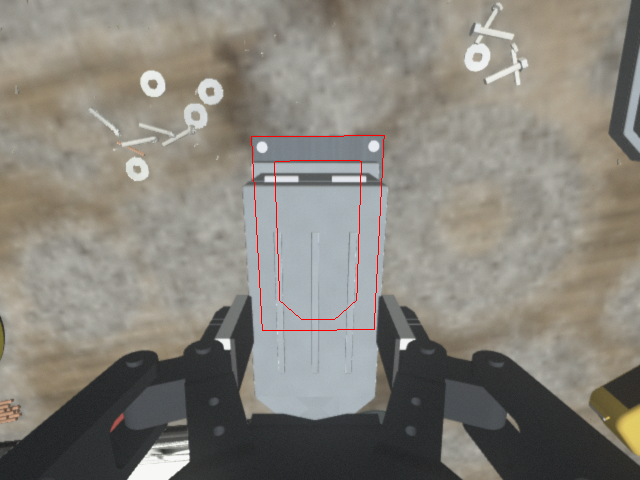

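View pics/scene7.png

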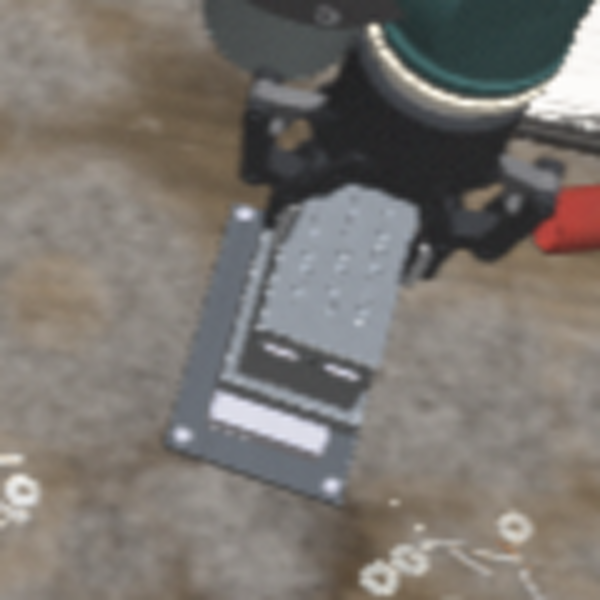

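View pics/top7.png

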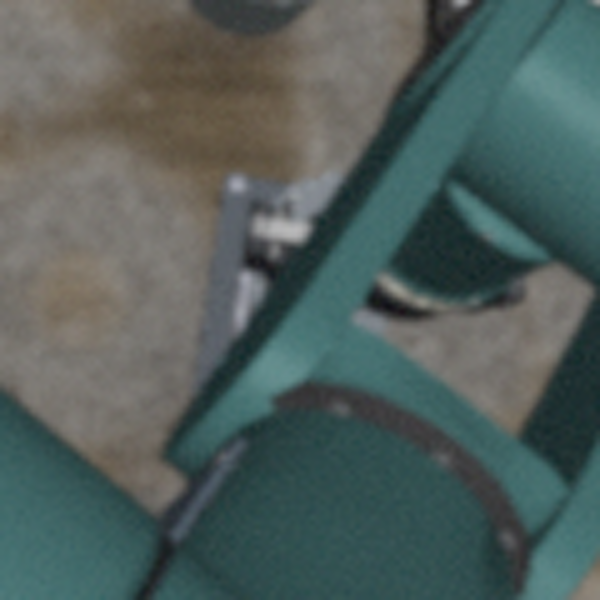

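carry_out(moves=[{"dx":0,"dy":0,"dz":0,"wx":0,"wy":0,"wz":0},{"dx":0,"dy":0,"dz":0,"wx":0,"wy":0,"wz":0}])

```text
t: 12.3
tcp_pos: [0.5344, -0.3409, 0.0757]
tcp_rot: [[0.185, 0.983, -0.0], [0.983, -0.185, -0.0], [-0.0, -0.0, -1.0]]
force: [0.2, -1.0, -6.4]
finger_gap: 0.0542
```

```bash
cat > look.py <<'E'
from held import *
import sys
c=camera("wrist"); s=st(); 
d=[e for e in masks_of(c,"case_a") if abs(e["position"][0]-320)<40][0]
R=s["tcp_rot"]; phi=np.arctan2(R[1,0],R[0,0])
x,f,f0=heldfit(c,d["mask"],s["tcp_pos"],phi)
print("held",(x*1000).round(1),round(f,4)); np.savez("pics/last.npz",x=x)
im=c["frame"].copy(); cv2.imwrite(f"pics/{sys.argv[1]}.png",im)
if len(sys.argv)>2:
    B=np.array(eval(sys.argv[2])); 
    for P in BASE:
        h=cv2.convexHull(proj(c,tow(P,B)).astype(np.float32)); cv2.polylines(im,[np.round(h*16).astype(np.int32)],True,(0,0,255),1,shift=4)
for P in CASE:
    h=cv2.convexHull(proj(c,tow(P,x,x[3])).astype(np.float32)); cv2.polylines(im,[np.round(h*16).astype(np.int32)],True,(0,255,0),1,shift=4)
cv2.imwrite(f"pics/{sys.argv[1]}o.png",cv2.resize(im[120:320,220:420],None,fx=3,fy=3,interpolation=cv2.INTER_CUBIC))
E
python3 look.py w8 ".5332,-.3392,-.181"
```

```text
t 12.35 tcp [ 534.4 -340.9   75.6] phi 1.3845 tilt [-0.     -0.0001] F [-0.24 -0.85 -5.38] T [ 0.01  0.03 -0.01] gap 53.5
held [ 533.4 -340.5 -184.6   50.1] 0.0074
```

View pics/w8o.png

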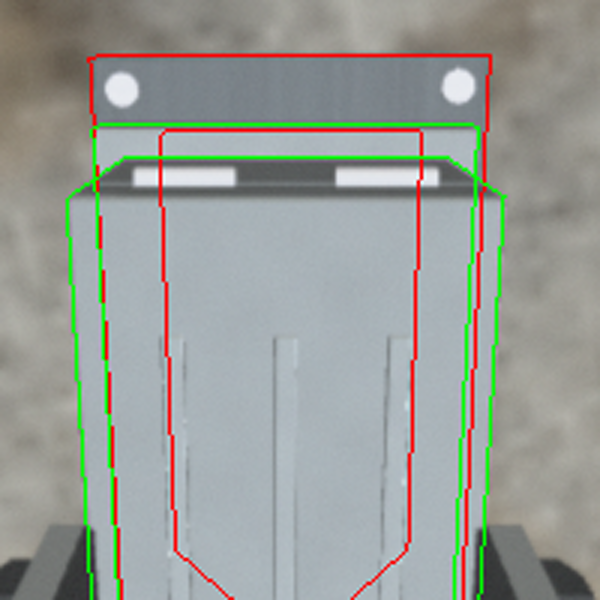

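carry_out(moves=[{"dx":-0.001,"dy":0.0065,"dz":-0.06,"wx":0,"wy":0,"wz":0},{"dx":0,"dy":0,"dz":-0.06,"wx":0,"wy":0,"wz":0},{"dx":0,"dy":0,"dz":-0.03,"wx":0,"wy":0,"wz":0},{"dx":0,"dy":0,"dz":0,"wx":0,"wy":0,"wz":0},{"dx":0,"dy":0,"dz":0,"wx":0,"wy":0,"wz":0}])

```text
t: 13.02
tcp_pos: [0.5345, -0.3399, 0.0458]
tcp_rot: [[0.185, 0.983, 0.0], [0.983, -0.185, -0.0], [-0.0, 0.0, -1.0]]
force: [0.5, 0.3, -5.7]
finger_gap: 0.0538
```

```bash
python3 look.py w9 ".5332,-.3392,-.181"
```

```text
t 13.07 tcp [ 534.6 -340.    45.9] phi 1.3844 tilt [ 0.0006 -0.0006] F [-0.13 -0.4  -6.48] T [0.05 0.01 0.  ] gap 53.4
held [ 533.4 -339.2 -179.5   21. ] 0.0105
```

View pics/w9o.png

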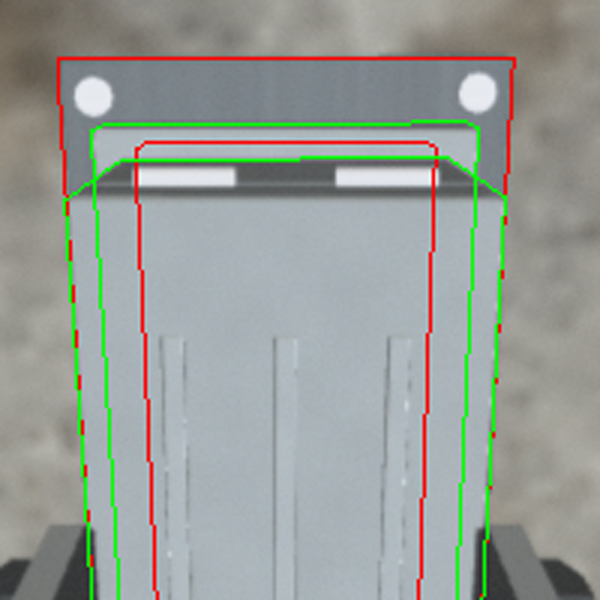

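carry_out(moves=[{"dx":-0.001,"dy":0,"dz":-0.015,"wx":0,"wy":0,"wz":0},{"dx":0,"dy":0,"dz":-0.015,"wx":0,"wy":0,"wz":0},{"dx":0,"dy":0,"dz":0,"wx":0,"wy":0,"wz":0}])

```text
t: 13.5
tcp_pos: [0.5337, -0.3394, 0.0393]
tcp_rot: [[0.185, 0.983, -0.001], [0.983, -0.185, 0.0], [0.0, -0.001, -1.0]]
force: [-0.1, -0.1, -6.4]
finger_gap: 0.0535
```

carry_out(moves=[{"dx":0,"dy":0,"dz":-0.015,"wx":0,"wy":0,"wz":0},{"dx":0,"dy":0,"dz":-0.015,"wx":0,"wy":0,"wz":0},{"dx":0,"dy":0,"dz":0,"wx":0,"wy":0,"wz":0},{"dx":0,"dy":0,"dz":0,"wx":0,"wy":0,"wz":0}])

```text
t: 14.0
tcp_pos: [0.534, -0.3397, 0.0336]
tcp_rot: [[0.185, 0.983, -0.0], [0.983, -0.185, -0.0], [-0.0, -0.0, -1.0]]
force: [0.2, -0.3, -5.9]
finger_gap: 0.0532
```

```bash
python3 look.py w10 ".5332,-.3392,-.181"
```

```text
t 14.05 tcp [ 534.1 -339.7   33.6] phi 1.3844 tilt [-0.     -0.0001] F [ 0.37  0.66 -5.98] T [-0.02 -0.05 -0.  ] gap 54.0
held [ 532.9 -339.1 -180.7    8.1] 0.0063
```

carry_out(moves=[{"dx":0,"dy":0,"dz":-0.006,"wx":0,"wy":0,"wz":0},{"dx":0,"dy":0,"dz":-0.004,"wx":0,"wy":0,"wz":0},{"dx":0,"dy":0,"dz":0,"wx":0,"wy":0,"wz":0}])

```text
t: 14.48
tcp_pos: [0.5342, -0.3398, 0.0329]
tcp_rot: [[0.185, 0.983, 0.0], [0.983, -0.185, -0.001], [-0.0, 0.001, -1.0]]
force: [-2.6, 2.0, 4.3]
finger_gap: 0.0533
```

carry_out(moves=[{"dx":0,"dy":0,"dz":0,"wx":0,"wy":0,"wz":0},{"dx":0,"dy":0,"dz":0,"wx":0,"wy":0,"wz":0},{"dx":0,"dy":0,"dz":0,"wx":0,"wy":0,"wz":0},{"dx":0,"dy":0,"dz":0.1,"wx":0,"wy":0,"wz":0},{"dx":0,"dy":0,"dz":0.3,"wx":0,"wy":0,"wz":0},{"dx":0,"dy":0,"dz":0.3,"wx":0,"wy":0,"wz":0},{"dx":0,"dy":0,"dz":0.14,"wx":0,"wy":0,"wz":0},{"dx":0.11,"dy":0.232,"dz":0,"wx":0,"wy":0,"wz":0},{"dx":0.11,"dy":0.232,"dz":0,"wx":0,"wy":0,"wz":0},{"dx":0.11,"dy":0.232,"dz":0,"wx":0,"wy":0,"wz":0},{"dx":0,"dy":0,"dz":0,"wx":0,"wy":0,"wz":0},{"dx":0,"dy":0,"dz":0,"wx":0,"wy":0,"wz":0}], grip=1)

```text
t: 15.98
tcp_pos: [0.5999, -0.2007, 0.1996]
tcp_rot: [[0.184, 0.983, -0.0], [0.983, -0.184, -0.001], [-0.001, -0.0, -1.0]]
force: [0.1, -0.3, -0.0]
finger_gap: 0.0854
```

```bash
cat > seat.py <<'E'
from h import *
import sys
# fit all cases at given underside heights
s=st(); c=camera("wrist"); cv2.imwrite(f"pics/{sys.argv[1]}.png",c["frame"])
for d in masks_of(c,"case_a"):
    w=unproj(c,d["position"],.04); 
    for z in (0,.008):
        x,f=fit([(c,d["mask"])],CASE,w[:2],z); print([int(a) for a in d["position"]],round(d["p"],2),"z",z,(x[:2]*1000).round(1),x[2].round(3),round(f,3))
E
python3 seat.py w11
```

```text
t 15.97 tcp [ 599.9 -200.7  199.6] phi 1.3853 tilt [-0.0003 -0.0007] F [ 0.07 -0.3  -0.02] T [-0.05  0.01  0.03] gap 85.4
[152, 169] 0.66 z 0 [ 532.2 -343.9] -0.194 0.042
[152, 169] 0.66 z 0.008 [ 533.2 -339.8] -0.185 0.011
[402, 47] 0.65 z 0 [457.5 -95.6] -0.12 0.011
[402, 47] 0.65 z 0.008 [457.5 -97.2] -0.143 0.028
```

View pics/w11.png

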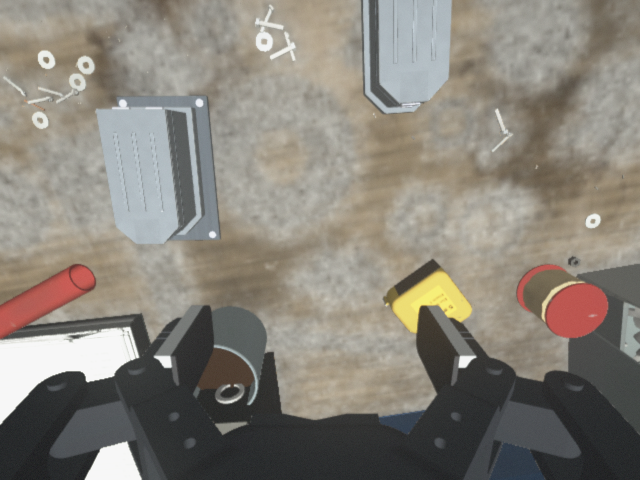

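carry_out(moves=[{"dx":-0.237,"dy":0.174,"dz":0,"wx":0,"wy":0,"wz":0.042},{"dx":-0.237,"dy":0.174,"dz":0,"wx":0,"wy":0,"wz":0.042},{"dx":-0.237,"dy":0.174,"dz":0,"wx":0,"wy":0,"wz":0.042},{"dx":0,"dy":0,"dz":-0.2,"wx":0,"wy":0,"wz":0},{"dx":0,"dy":0,"dz":-0.25,"wx":0,"wy":0,"wz":0},{"dx":0,"dy":0,"dz":-0.25,"wx":0,"wy":0,"wz":0},{"dx":0,"dy":0,"dz":-0.12,"wx":0,"wy":0,"wz":0},{"dx":0,"dy":0,"dz":-0.07,"wx":0,"wy":0,"wz":0},{"dx":0,"dy":0,"dz":0,"wx":0,"wy":0,"wz":0},{"dx":0,"dy":0,"dz":0,"wx":0,"wy":0,"wz":0}])

```text
t: 17.32
tcp_pos: [0.4587, -0.0967, 0.0225]
tcp_rot: [[0.121, 0.993, 0.002], [0.993, -0.121, -0.001], [-0.001, 0.002, -1.0]]
force: [0.1, -0.5, -0.5]
finger_gap: 0.0857
```

carry_out(moves=[{"dx":0,"dy":0,"dz":0,"wx":0,"wy":0,"wz":0},{"dx":0,"dy":0,"dz":0,"wx":0,"wy":0,"wz":0},{"dx":0,"dy":0,"dz":0,"wx":0,"wy":0,"wz":0},{"dx":0,"dy":0,"dz":0,"wx":0,"wy":0,"wz":0}], grip=0, grip_force=50)

```text
t: 17.82
tcp_pos: [0.4585, -0.0963, 0.0228]
tcp_rot: [[0.12, 0.993, 0.002], [0.993, -0.12, -0.001], [-0.001, 0.002, -1.0]]
force: [-1.3, 0.1, 9.5]
finger_gap: 0.0544
```

carry_out(moves=[{"dx":0,"dy":0,"dz":0.1,"wx":0,"wy":0,"wz":0},{"dx":0,"dy":0,"dz":0.2,"wx":0,"wy":0,"wz":0},{"dx":0,"dy":0,"dz":0.3,"wx":0,"wy":0,"wz":0},{"dx":0,"dy":0,"dz":0.3,"wx":0,"wy":0,"wz":0},{"dx":0,"dy":0,"dz":0,"wx":0,"wy":0,"wz":0},{"dx":0,"dy":0,"dz":0,"wx":0,"wy":0,"wz":0},{"dx":0,"dy":0,"dz":0,"wx":0,"wy":0,"wz":0}])

```text
t: 18.7
tcp_pos: [0.4561, -0.0955, 0.1998]
tcp_rot: [[0.12, 0.993, -0.004], [0.993, -0.12, 0.001], [0.001, -0.004, -1.0]]
force: [0.1, -0.7, -2.8]
finger_gap: 0.0541
```

```bash
python3 look.py w12
```

```text
t 18.75 tcp [456.3 -95.5 199.8] phi 1.4504 tilt [-0.0038  0.0013] F [ 0.36 -0.53 -2.31] T [-0.05  0.   -0.03] gap 54.3
held [ 455.5  -95.1 -115.   176.6] 0.0083
```

carry_out(moves=[{"dx":0.12,"dy":-0.09,"dz":0,"wx":0,"wy":0,"wz":-0.03},{"dx":0.22,"dy":-0.16,"dz":0,"wx":0,"wy":0,"wz":-0.03},{"dx":0.22,"dy":-0.15,"dz":0,"wx":0,"wy":0,"wz":-0.03},{"dx":0.18,"dy":-0.12,"dz":0,"wx":0,"wy":0,"wz":-0.034},{"dx":0,"dy":0,"dz":0,"wx":0,"wy":0,"wz":0},{"dx":0,"dy":0,"dz":0,"wx":0,"wy":0,"wz":0},{"dx":0,"dy":0,"dz":0,"wx":0,"wy":0,"wz":0},{"dx":0,"dy":0,"dz":0,"wx":0,"wy":0,"wz":0}])

```text
t: 19.8
tcp_pos: [0.6051, -0.1994, 0.2018]
tcp_rot: [[0.184, 0.983, -0.0], [0.983, -0.184, 0.0], [0.0, -0.0, -1.0]]
force: [-0.4, 0.3, -2.4]
finger_gap: 0.0545
```

```bash
python3 look.py w13; python3 seat.py w13s
```

```text
t 19.85 tcp [ 605.3 -199.6  201.9] phi 1.3859 tilt [-0.0001 -0.0001] F [ 0.19  0.17 -2.25] T [-0.02  0.05 -0.05] gap 54.4
held [ 604.5 -199.  -177.   178.6] 0.0088
t 19.9 tcp [ 605.5 -199.7  202. ] phi 1.3858 tilt [ 0.0002 -0.0002] F [-0.33  0.39 -2.17] T [-0.05  0.03 -0.01] gap 54.1
[149, 161] 0.71 z 0 [ 532.1 -343.7] -0.178 0.04
[149, 161] 0.71 z 0.008 [ 533.2 -339.9] -0.186 0.01
[310, 280] 0.57 z 0 [ 599.8 -204.5] 1.327 0.74
[310, 280] 0.57 z 0.008 [ 595.3 -196.1] 1.493 0.726
```

View pics/w13s.png

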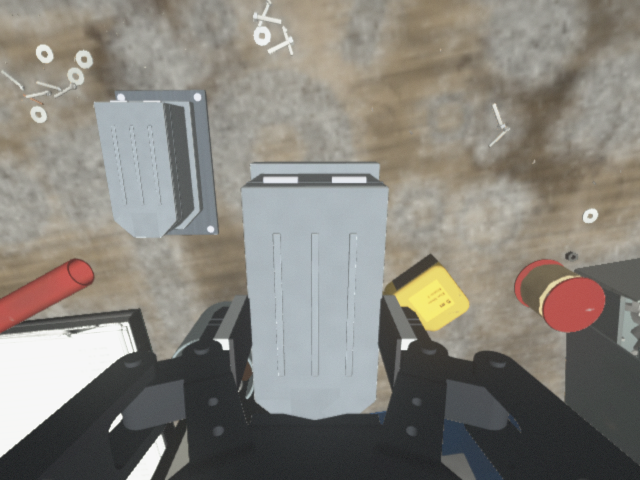

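carry_out(moves=[{"dx":-0.0565,"dy":-0.1,"dz":0,"wx":0,"wy":0,"wz":-0.005},{"dx":-0.1,"dy":-0.2,"dz":0,"wx":0,"wy":0,"wz":0},{"dx":-0.1,"dy":-0.2,"dz":0,"wx":0,"wy":0,"wz":0},{"dx":-0.06,"dy":-0.12,"dz":-0.1,"wx":0,"wy":0,"wz":0},{"dx":-0.04,"dy":-0.0835,"dz":-0.2,"wx":0,"wy":0,"wz":0},{"dx":0,"dy":0,"dz":-0.12,"wx":0,"wy":0,"wz":0},{"dx":0,"dy":0,"dz":-0.06,"wx":0,"wy":0,"wz":0},{"dx":0,"dy":0,"dz":0,"wx":0,"wy":0,"wz":0},{"dx":0,"dy":0,"dz":0,"wx":0,"wy":0,"wz":0},{"dx":0,"dy":0,"dz":0,"wx":0,"wy":0,"wz":0}])

```text
t: 21.25
tcp_pos: [0.5354, -0.3412, 0.1069]
tcp_rot: [[0.186, 0.982, 0.002], [0.982, -0.186, -0.002], [-0.001, 0.002, -1.0]]
force: [-0.1, 0.6, -2.5]
finger_gap: 0.0543
```

```bash
python3 look.py w14 ".5332,-.3392,-.181"
```

```text
t 21.3 tcp [ 535.3 -341.1  106.8] phi 1.3833 tilt [ 0.0015 -0.0014] F [ 0.32  0.47 -1.36] T [-0.03 -0.01  0.01] gap 54.2
held [ 534.6 -341.  -186.    83.8] 0.006
```

View pics/w14o.png

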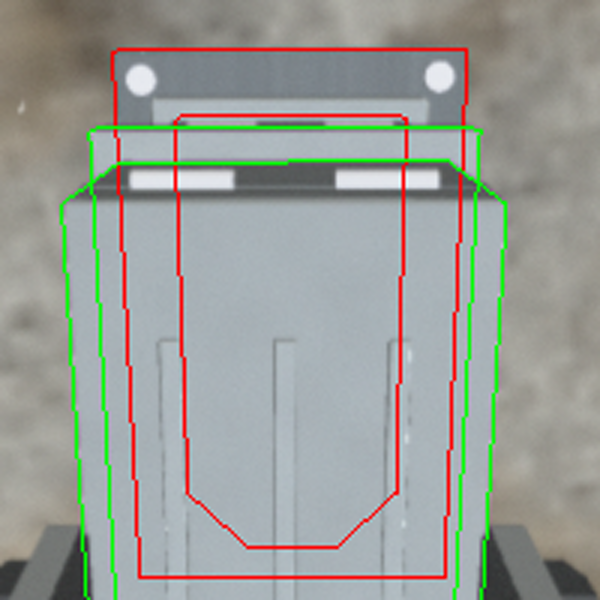

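carry_out(moves=[{"dx":0,"dy":0,"dz":-0.01,"wx":0,"wy":0,"wz":0},{"dx":0,"dy":0,"dz":0,"wx":0,"wy":0,"wz":0},{"dx":0,"dy":0,"dz":0,"wx":0,"wy":0,"wz":0}])

```text
t: 21.72
tcp_pos: [0.5345, -0.3407, 0.1036]
tcp_rot: [[0.187, 0.982, -0.0], [0.982, -0.187, 0.0], [-0.0, -0.0, -1.0]]
force: [-0.5, 0.1, -2.4]
finger_gap: 0.0544
```

```bash
cat > look2.py <<'E'
import sys,runpy
sys.argv=["look.py",sys.argv[1]]
runpy.run_path("look.py")
from held import *
x=np.load("pics/last.npz")["x"]
c=camera("wrist"); im=c["frame"].copy()
for P in CASE:
    for pose,z,col in ((x,x[3],(0,255,0)),((.5332,-.3397,-.183),.008,(0,0,255))):
        h=cv2.convexHull(proj(c,tow(P,pose,z)).astype(np.float32)); cv2.polylines(im,[np.round(h*16).astype(np.int32)],True,col,1,shift=4)
cv2.imwrite(f"pics/{sys.argv[1]}q.png",cv2.resize(im[120:320,220:420],None,fx=3,fy=3,interpolation=cv2.INTER_CUBIC))
E
python3 look2.py w15
```

```text
t 21.77 tcp [ 534.5 -340.8  103.6] phi 1.3829 tilt [-0.0001  0.    ] F [ 0.29 -0.15 -1.65] T [ 0.03  0.01 -0.03] gap 54.5
held [ 543.1 -261.9 1699.3 -791.4] 0.742
```

View pics/w15q.png

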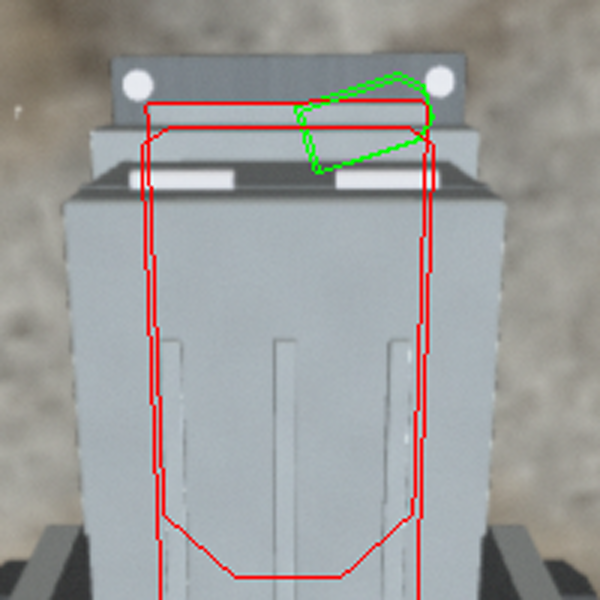

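```bash
sed -i 's/^d=\[e for.*/d=max([e for e in masks_of(c,"case_a") if abs(e["position"][0]-320)<40],key=lambda e:e["mask"].sum())/' look.py; python3 look2.py w16
```

```text
t 21.93 tcp [ 534.5 -340.8  103.6] phi 1.3828 tilt [-0. -0.] F [ 0.49 -0.37 -1.85] T [ 0.   -0.04  0.02] gap 54.4
held [ 533.8 -340.7 -187.2   80.4] 0.0058
```

View pics/w16q.png

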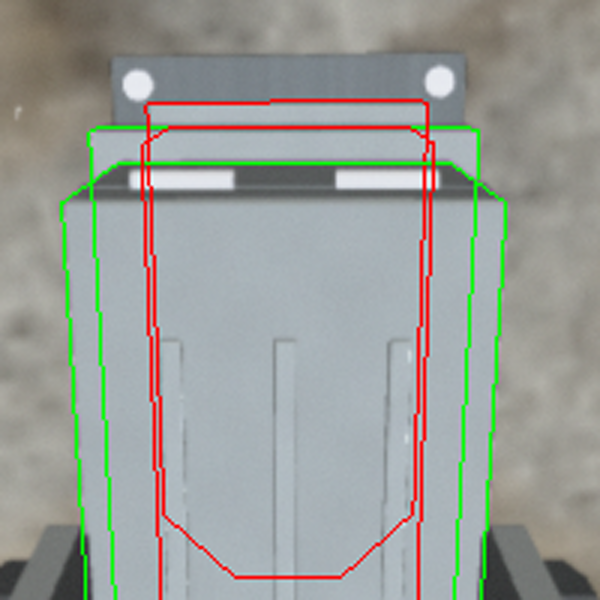

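carry_out(moves=[{"dx":-0.003,"dy":0.005,"dz":0,"wx":0,"wy":0,"wz":0.005},{"dx":0,"dy":0,"dz":-0.02,"wx":0,"wy":0,"wz":0},{"dx":0,"dy":0,"dz":-0.02,"wx":0,"wy":0,"wz":0},{"dx":0,"dy":0,"dz":-0.02,"wx":0,"wy":0,"wz":0},{"dx":0,"dy":0,"dz":0,"wx":0,"wy":0,"wz":0},{"dx":0,"dy":0,"dz":0,"wx":0,"wy":0,"wz":0}])

```text
t: 22.78
tcp_pos: [0.534, -0.3398, 0.0916]
tcp_rot: [[0.184, 0.983, -0.0], [0.983, -0.184, -0.0], [-0.0, -0.0, -1.0]]
force: [0.3, -0.6, -2.7]
finger_gap: 0.0544
```

carry_out(moves=[{"dx":0,"dy":0,"dz":-0.015,"wx":0,"wy":0,"wz":0},{"dx":0,"dy":0,"dz":-0.015,"wx":0,"wy":0,"wz":0},{"dx":0,"dy":0,"dz":-0.006,"wx":0,"wy":0,"wz":0},{"dx":0,"dy":0,"dz":0,"wx":0,"wy":0,"wz":0},{"dx":0,"dy":0,"dz":0,"wx":0,"wy":0,"wz":0}])

```text
t: 23.4
tcp_pos: [0.534, -0.3399, 0.0845]
tcp_rot: [[0.184, 0.983, 0.0], [0.983, -0.184, -0.0], [-0.0, 0.0, -1.0]]
force: [0.0, -0.1, -2.7]
finger_gap: 0.0544
```

```bash
python3 look2.py w17
```

```text
t 23.45 tcp [ 534.  -339.9   84.5] phi 1.3855 tilt [ 0.0001 -0.0003] F [-0.31  0.85 -2.82] T [-0.01 -0.01 -0.02] gap 54.0
held [ 532.8 -339.5 -181.2   62.2] 0.0091
```

carry_out(moves=[{"dx":0,"dy":0,"dz":-0.006,"wx":0,"wy":0,"wz":0},{"dx":0,"dy":0,"dz":-0.004,"wx":0,"wy":0,"wz":0},{"dx":0,"dy":0,"dz":0,"wx":0,"wy":0,"wz":0}])

```text
t: 23.92
tcp_pos: [0.534, -0.3399, 0.0829]
tcp_rot: [[0.184, 0.983, 0.0], [0.983, -0.184, -0.0], [-0.0, 0.0, -1.0]]
force: [-1.3, 1.2, 3.7]
finger_gap: 0.0544
```

carry_out(moves=[{"dx":0,"dy":0,"dz":0,"wx":0,"wy":0,"wz":0},{"dx":0,"dy":0,"dz":0,"wx":0,"wy":0,"wz":0},{"dx":0,"dy":0,"dz":0,"wx":0,"wy":0,"wz":0},{"dx":0,"dy":0,"dz":0.1,"wx":0,"wy":0,"wz":0},{"dx":0,"dy":0,"dz":0.3,"wx":0,"wy":0,"wz":0},{"dx":0,"dy":0,"dz":0.2,"wx":0,"wy":0,"wz":0},{"dx":0.11,"dy":0.232,"dz":0,"wx":0,"wy":0,"wz":0},{"dx":0.11,"dy":0.232,"dz":0,"wx":0,"wy":0,"wz":0},{"dx":0.11,"dy":0.232,"dz":0,"wx":0,"wy":0,"wz":0},{"dx":0,"dy":0,"dz":0,"wx":0,"wy":0,"wz":0},{"dx":0,"dy":0,"dz":0,"wx":0,"wy":0,"wz":0}], grip=1)

```text
t: 25.3
tcp_pos: [0.5998, -0.2008, 0.2023]
tcp_rot: [[0.183, 0.983, -0.0], [0.983, -0.183, -0.001], [-0.001, -0.0, -1.0]]
force: [0.2, 0.0, 0.1]
finger_gap: 0.0857
```

```bash
python3 - <<'E'
from h import *
s=st(); c=camera("wrist"); cv2.imwrite("pics/w18.png",c["frame"]); cs=camera("scene"); cv2.imwrite("pics/s18.png",cs["frame"])
im=c["frame"].copy()
for d in masks_of(c,"case_a"): 
    print([int(a) for a in d["position"]],round(d["p"],2))
    w=unproj(c,d["position"],.08)
    for z in (.060,.064,.068):
        x,f=fit([(c,d["mask"])],CASE,[.533,-.34,-.18],z); print(z,(x[:2]*1000).round(1),x[2].round(3),round(f,3))
for z in(.008,.06):
  for P in CASE:
    h=cv2.convexHull(proj(c,tow(P,(.5332,-.3397,-.184),z)).astype(np.float32)); cv2.polylines(im,[np.round(h*16).astype(np.int32)],True,(0,0,255) if z<.05 else (0,255,0),1,shift=4)
cv2.imwrite("pics/w18q.png",cv2.resize(im[40:280,50:270],None,fx=2.5,fy=2.5,interpolation=cv2.INTER_CUBIC))
p=proj(cs,np.array([[.533,-.34,.06]]))[0].astype(int)
cv2.imwrite("pics/s18c.png",cv2.resize(cs["frame"][p[1]-60:p[1]+60,p[0]-60:p[0]+60],None,fx=5,fy=5,interpolation=cv2.INTER_CUBIC))
E
```

```text
t 25.3 tcp [ 599.8 -200.8  202.3] phi 1.3864 tilt [-0.0004 -0.0007] F [0.19 0.   0.13] T [ 0.09 -0.02 -0.05] gap 85.7
[121, 169] 0.85
0.06 [ 532.8 -339.8] -0.185 0.012
0.064 [ 532.8 -337.2] -0.187 0.027
0.068 [ 533.5 -335.1] -0.207 0.053
[187, 164] 0.6
0.06 [ 539.9 -324.7] -0.197 0.582
0.064 [ 538.5 -323.8] -0.251 0.594
0.068 [ 523.6 -318.8] -0.186 0.583
```

View pics/w18q.png

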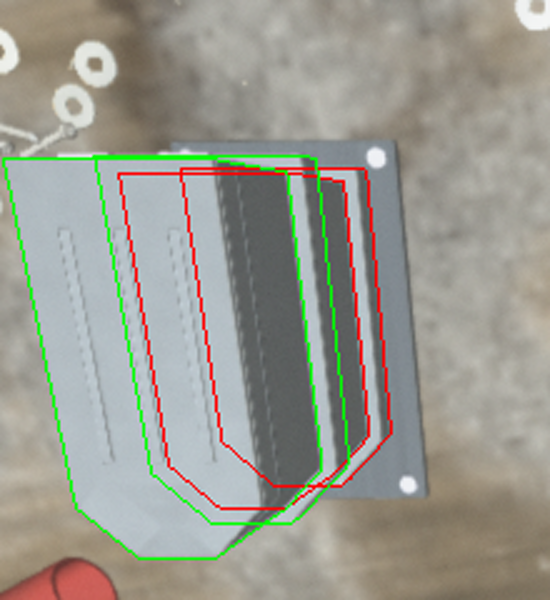

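View pics/s18c.png

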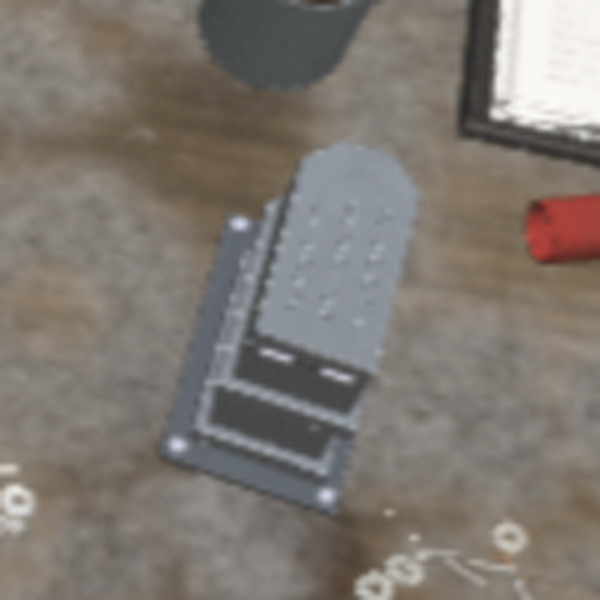

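View pics/s18.png

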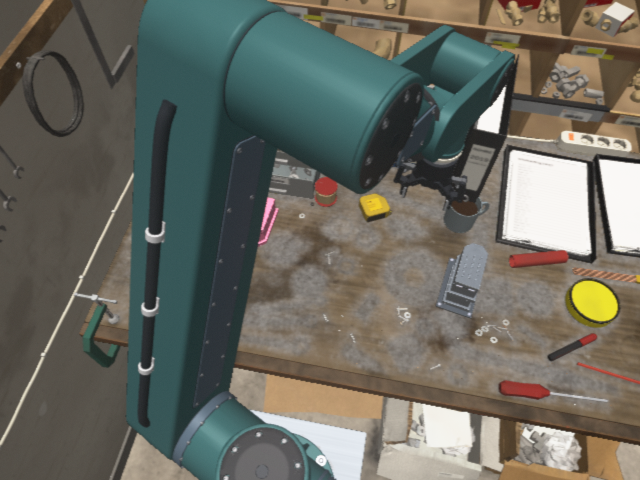

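```bash
python3 -c "
from cell import *
print(sign_off())"
```

```text
the job is handed in; nothing more can be done
None
```

I stacked the cases as asked and handed the job in at about 25.4 s of the 72 s allowed; sign-off gives no verdict.

- **Finding the full case:** By lifting, the left case read about 1.5 to 2 N and the right one about 2.5 N, so both are almost empty. The middle case read about 6.5 to 7 N, so it is the full one. I left the pink look-alike alone.
- **Stacking:** The full case is on the base and the right-hand case is on top of it. The left case is back where it started on the bench.
- **Last checks on the stack:** A wrist view after letting go puts the full case within about 1 mm and 0.01 rad of the base. The top case is within about 1 mm and 0.01 rad of the full one. The best-fitting height for the top case was 60 mm underside, which means fully home.
- **Last checks elsewhere:** When I put the left case down it was upright and clear of the fingers. The arm hid it in the final scene picture, so I did not look at it again at the end. The mug and tape measure looked unmoved. The arm also hid the tin in that picture, but I never worked near it. The fingers were open and the tool force was near zero.
- **What disagreed:** The top and scene cameras differed by up to 5 mm in x, so I aligned everything with the wrist camera. One automatic fit of the held case failed on a wrong mask, and I repeated it successfully before the final descent. In the last picture the network also returned a second, poorly fitting mask for the lower case, so its position comes from the earlier view and a matching overlay.

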